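# Fetch the chip tray from the deep rack bay with the hook picker

### The arm

A 7-joint arm with a two-finger parallel gripper is mounted at the origin on the work surface. World frame = base frame: x ahead of the robot, y to its left, z up, the work surface at z = 0. Lengths are in m, angles in rad, forces in N, time in s.
With the tool pointing down it reaches from about 0.425 to 0.925 m from the base axis. Payload 6.8 kg.
Tool frame: the origin (TCP) lies at the very end of the fingers, on their centre line; the grasp point (between the pads) lies 19 mm behind it; z points along the fingers, x is the direction in which the jaws open and shut, and the axes are right-handed (so a half turn about z gives the same grasp; the last joint's range is limited). The gripper opens to 85 mm and grips with 20 to 120 N. Pads are 22 mm wide; open, the fingers measure 114 mm over their backs; the gripper's body (76 mm by 85 mm) begins 54 mm behind the grasp point. The pads swing forward as they close: fully open they stand 13 mm farther back than shut.
Start: joints at [1.009, 0.477, 0.022, 1.555, -0.011, 1.109, -0.083], TCP at [0.296, -0.607, 0.231] pointing down, gripper open.
Joint ranges: [-2.96, 2.96], [-0.34, 2.1], [-1.41, 1.46], [0.24, 2.44], [-1.37, 4.51], [0.17, 1.92], [-2.96, 2.96]. Speed limits (rad/s): [2.39, 2.39, 3.14, 3.14, 3.14, 3.14, 3.14].

### API

Orientations are given as a rotation vector (axis times angle).
In Python, from bench import get_obs, imaging, hand_in gives the robot as it stands.
- The arm moves only by the tool send_rows, never from a script. Its argument "motion" is a list of rows, each an object with "dp": the shift along the world's x, y, z in m, a list of three; "rot": the turn, a rotation vector about the world's x, y, z in rad, a list of three; "grip": the finger opening in m, from 0 to 0.0854. In form: [{"dp": [dx, dy, dz], "rot": [ax, ay, az], "grip": grip}, ...]. A call has 1 to 20 rows; each row shifts and turns the pose as measured when the row begins; what a row does not reach is not made up. A row lasts 1/8 s, in which the tool goes at most 62.5 mm and 10.7 degrees, less where a joint would pass 70% of its speed; a pose out of reach is approached as far as the arm can. A call is refused whole if a number of a shift passes 0.0625 or a number of a turn 0.188, either way. A call with a gripper value outside its range is refused whole. The fingers move at their own pace and stop on an object; "grip_force" is the grip in N (left out, the last holds). Time passes only in rows, so rows that do not move let the fingers close. It gives the time, the measured TCP pose, the force and the opening at its end, in the units of the state.
- get_obs(): the state, without advancing time (a new reading comes with each control period).
- imaging.grab_frame(name): name is "side" or "top"; returns a dict with "img" (384x512x3 uint8, red, green, blue), "fx", "fy", "cx", "cy" (pixels), "R" (3x3) and "t" (3): a world point X has camera coordinates R X + t. Camera axes: x right, y down, z forward; pixel columns grow to the right and rows downward; lengths in m; the calibration is good to about 2 mm. A picture is of the moment at which its call begins. There is no depth.
- hand_in(): hands the job in, once; it reports no verdict.
The state is a dict: "clock": time; "joints": joint angles; "qvel": joint speeds; "tau": joint torques, N m; "tcp_pos": TCP position; "orientation": TCP orientation; "contact_force": force on the tool from outside, world axes, zero at the start; "moment": the same for the moment, N m; "grip_width": finger opening in m.
Only numpy, scipy, OpenCV 4.12 (cv2) and the standard library are available. Lean on these libraries where they do the work, as an engineer would, in place of code of your own. Each camera call takes 0.05 s, during which the arm holds its last target. There are 200 camera calls.

### The job

With the long hook picker that stands in the rack's socket, hook the rectangular chip tray by its wire bail, lift it out of its deep bay and, without dropping it or touching it with the gripper, stand it flat on the microscope's round grey stage plate, wholly on the plate. Unhook the picker and put it back upright in its socket, its flange resting on the rim.

Things in the scene. Friction and masses are not known exactly. Their poses are not given: they have to be found in the camera images.
- carrier: Chip tray: black block 56 (its x) x 40 (y) x 10 mm high, fine grid on top; origin at its underside's centre, z up. A 4 mm wire bail stands across it at x = 0: legs at y = +-16 up to 36 mm, sloping to a peak at y = 0 (wire axis at 44 mm; open from 10 to 42 mm under it). In any of the rack's bays, its y along the rack's, within 6 deg; the other bays hold a round black pot with such a bail and a jar.
- picker: Hook picker. Origin: centre of the underside of its flange (70 x 52 x 4 mm), z up. Black grip block 30 (x) x 24 (y) mm, 4 to 50 mm up: pinch from above across y. A 6 mm rod at x = -11 goes down to a foot bar (axis at z = -115) from x = -11 to +12, ending in a tip turned up to z = -105. A wire hangs on the bar at x -8 to +9. It stands in the rack's socket, x along the rack's, flange on the rim.
- rack: Fixed aluminium rack. Origin on its underside, z up; rims at 125 mm, floors at 4 mm. Three bays, open on top, 120 (x) x 52 mm (y) inside, centred at x = 0, y = -16, 40, 96; walls 4 mm, the +x one clear. The picker's socket is a separate upright tube, 46 (x) x 28 mm (y) inside, walls 4 mm, centred at x = 0, y = -94; the hook goes in, the flange rests on its rim (picker's origin at z = 125).
- plate (a point): Centre of the top of the microscope's round grey stage plate, diameter 120 mm, 20 mm above the bench, 4 mm above the fixed white base around it (x -120 to 140, y -90 to 230 mm from here). z up. The post stands at x = 60, y = 185 mm, the head is swung away to +y: the space above the plate is free.
There are look-alikes about, which are no part of the job. What is shaped like the carrier but purple is not meant. There is more than one size of the picker; the one meant has the size given above.

How it is judged:
On the way, in this order (a step that is already met when the one before it is completed fails the run):
1. the chip tray hangs on the picker, clear above the rack's rim (z of carrier in the frame of rack above 0.126 m and contact force between carrier and picker above 0.2 N), for 0.2 s.
2. the chip tray stands flat on the stage plate, free of the picker (horizontal distance between carrier and plate below 0.03 m and z of carrier in the frame of plate between -0.004 and 0.006 m and angle between carrier's own z axis and vertical below 0.12 rad and contact force between carrier and picker below 0.05 N and linear speed of carrier below 0.03 m/s), for 0.2 s.
At the end, for the whole second after the job is handed in: Chip tray at rest, flat (within 7 degrees) on the stage plate, centre within 30 mm of the plate's, free of the picker; picker at rest, upright (7 degrees) in the rack's socket, flange on the rim (within 8 mm), within 20 mm of the socket's axis in x and y (horizontal distance between carrier and plate below 0.03 m and z of carrier in the frame of plate between -0.004 and 0.006 m and angle between each of carrier, picker's own z axis and vertical below 0.12 rad and linear speed of each of carrier, picker below 0.02 m/s and contact force between carrier and picker below 0.05 N and x of picker in the frame of rack between -0.02 and 0.02 m and y of picker in the frame of rack between -0.114 and -0.074 m and z of picker in the frame of rack between 0.117 and 0.133 m); the robot touches nothing.
It fails at once if the gripper or arm touches the chip tray (contact force between any of the fingers, the arm and carrier above 0.5 N).
It fails at once if the chip tray is dropped (falls free faster than 0.7 m/s, about 25 mm) (linear speed of carrier above 0.7 m/s and contact force between carrier and picker below 0.01 N).
It also fails if it takes over 59 s, if anything falls off the work surface, if the arm or the gripper's body presses on something with over 40 N, if the wrist force passes 120 N, or if a joint passes its speed limit or range.

## Working session

There is one attempt and no reset: what is moved stays moved. The work goes in short steps, Python scripts to look and compute and a tool call to move; the robot and the scene stay as the last step left them, time stands still between calls to the robot, and variables do not carry over. Pictures are saved under pics/ and viewed, about 8 in all and at most 12, crops included, and the job is handed in when it is done.

Besides the shell and the picture viewer there is one more tool, called after "Request:" as name(argument=value, ...), one argument or row to a line, values as JSON. send_rows: Moves the arm, as the interface text tells. Its arguments: {"type":"object","properties":{"motion":{"type":"array","items":{"type":"object","properties":{"dp":{"type":"array","items":{"type":"number"}},"rot":{"type":"array","items":{"type":"number"}},"grip":{"type":"number"}}}},"grip_force":{"type":"number"}},"required":["motion"]}

```bash
mkdir -p pics
cat > h.py <<'E'
import numpy as np,cv2
from bench import get_obs,imaging,hand_in
from scipy.spatial.transform import Rotation as Rn
def save(cam,name,crop=None,s=1):
    f=imaging.grab_frame(cam); np.savez('pics/'+name+'.npz',**f)
    im=f['img'][:,:,::-1]
    if crop: x0,y0,x1,y1=crop; im=im[y0:y1,x0:x1]
    cv2.imwrite('pics/'+name+'.png',cv2.resize(im,None,fx=s,fy=s,interpolation=cv2.INTER_CUBIC)); return f
def ray(f,u,v):
    R=np.array(f['R']);t=np.array(f['t'])
    d=R.T@np.array([(u-f['cx'])/f['fx'],(v-f['cy'])/f['fy'],1]); return -R.T@t,d
def atz(f,u,v,z):
    c,d=ray(f,u,v); return c+d*(z-c[2])/d[2]
def proj(f,X):
    p=np.array(f['R'])@np.array(X)+f['t']; return np.array([f['fx']*p[0]/p[2]+f['cx'],f['fy']*p[1]/p[2]+f['cy']])
E
python3 - <<'E'
from h import *
print(get_obs())
for c in('side','top'):
    f=save(c,c+'0',s=1.5); print(c,f['fx'],ray(f,256,192))
E
```

```text
{'clock': 0.0, 'joints': array([ 1.00889202,  0.47780168,  0.02234638,  1.55645662, -0.0115001 ,
        1.10931205, -0.08308007]), 'qvel': array([ 8.76686104e-04, -2.28025686e-04, -1.64341739e-03,  7.59385193e-04,
       -8.35314640e-04,  1.25512491e-04,  5.25351249e-05]), 'tau': array([-7.50286254e-04, -5.96461880e+01,  1.60727162e+00, -2.81200951e+01,
        1.22983221e-02,  9.36351222e-03, -3.60451270e-05]), 'tcp_pos': array([ 0.29563131, -0.60615024,  0.23032261]), 'orientation': array([-2.66353847e+00,  1.66426313e+00,  2.57298966e-03]), 'contact_force': array([-0.4627017 ,  0.77608541,  0.10071653]), 'moment': array([-0.00763212,  0.03316548,  0.03401756]), 'grip_width': 0.08541827517466676}
side 399.95725715028556 (array([ 0.4254367 , -0.61460438,  0.77180045]), array([ 0.1052966,  0.6677682, -0.7370331]))
top 426.0935897488671 (array([ 0.47034963, -0.03139118,  0.92665323]), array([ 0.04688763,  0.03349985, -0.99845007]))
```

View pics/top0.png

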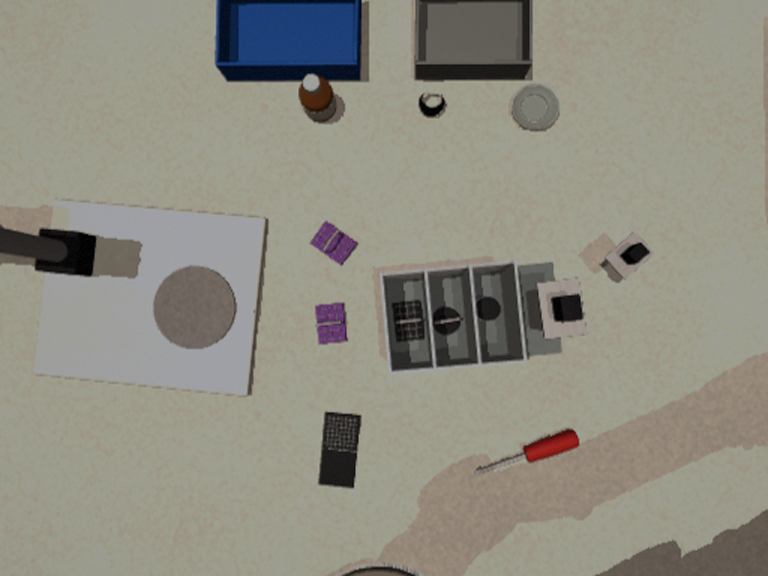

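View pics/side0.png

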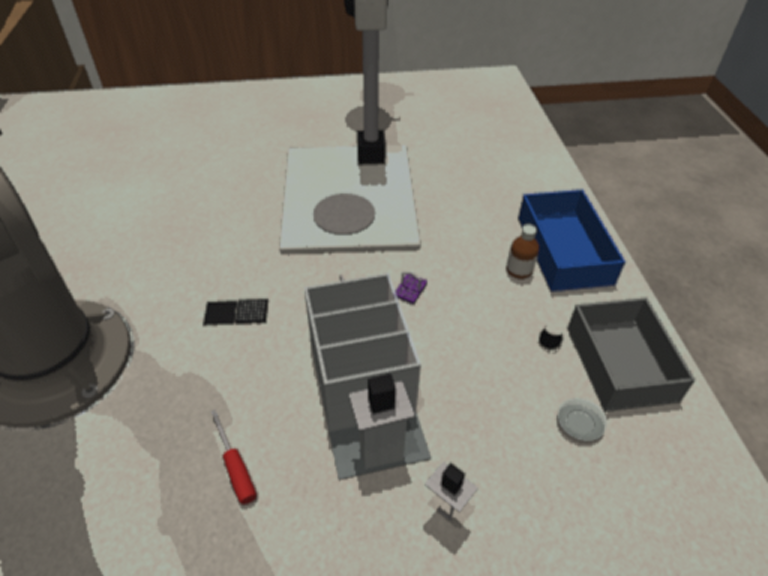

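The top view shows, in 768-wide pixels: rack at (385–585, 265–370) with the tray in the leftmost (+y) bay at (408,321), the picker at (566,307), and the plate at (194,307). I'll zoom in on the rack and plate.

Run:
```python
from h import *
f=save('top','rack1',(245,165,405,260),5)
g=f['img'][:,:,::-1]
cv2.imwrite('pics/plate1.png',cv2.resize(g[125:270,20:185],None,fx=4,fy=4,interpolation=cv2.INTER_CUBIC))
```

```text
(no output)
```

View pics/rack1.png

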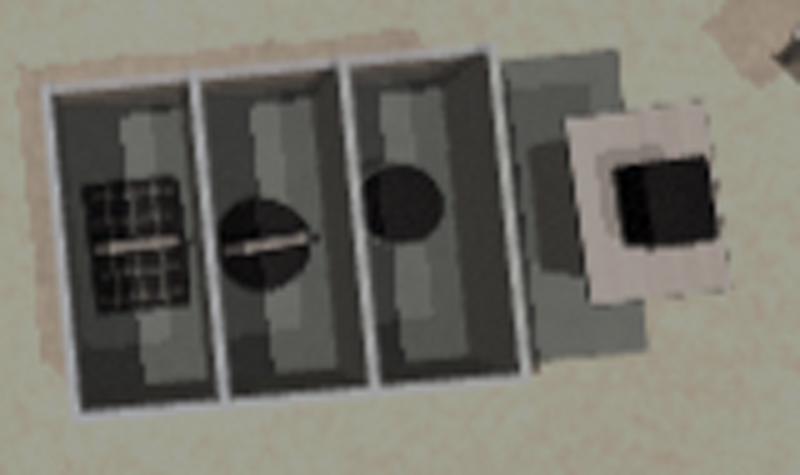

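View pics/plate1.png

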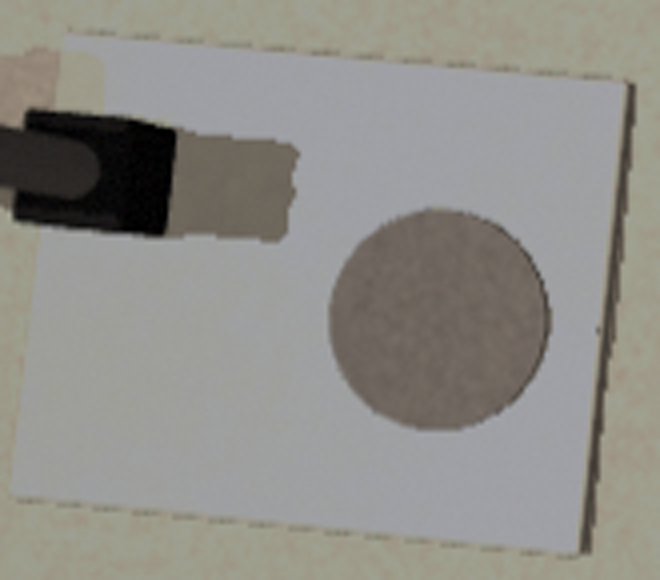

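The rack crop gives the rim corners at (45,87), (492,48), (527,377) and (75,412). The flange corners are (567,118), (708,102), (728,290) and (592,304), the tray corners (85,183), (180,177), (190,302) and (98,313), and the bail runs from (97,248) to (182,241). In the plate crop the disc centre is (439,319), about 220 px across.

```bash
cat > m.py <<'E'
from h import *
f=dict(np.load('pics/rack1.npz'))
q=lambda x,y,z,s=5,o=(245,165):atz(f,(x+.5)/s-.5+o[0],(y+.5)/s-.5+o[1],z)
def rect(P,z,n):
    W=np.array([q(*p,z) for p in P])[:,:2]
    c=W.mean(0); ex=(W[0]+W[1]-W[2]-W[3])/2; ey=(W[0]+W[3]-W[1]-W[2])/2
    print(n,c.round(4),'xlen',np.linalg.norm(ex).round(4),'ylen',np.linalg.norm(ey).round(4),'yaw x,y',np.degrees([np.arctan2(ex[1],ex[0]),np.arctan2(-ey[0],ey[1])]).round(1)); return c
c=rect([(45,87),(492,48),(527,377),(75,412)],.125,'rim')
fl=rect([(567,118),(708,102),(728,290),(592,304)],.129,'flange')
rect([(650,160),(708,157),(718,243),(655,245)],.175,'block top')
rect([(85,183),(180,177),(190,302),(98,313)],.014,'tray')
for z in(.042,.048):print('bail ends',q(97,248,z)[:2],q(182,241,z)[:2],'mid',q(140,244,.05)[:2])
for p in[(439,209),(439,430),(329,319),(549,319),(439,319)]:print('plate',q(*p,.02,4,(20,125))[:2].round(4))
print('base corners',[q(*p,.016,4,(20,125))[:2].round(3) for p in[(628,80),(582,553)]])
E
python3 m.py
```

```text
rim [ 0.4739 -0.0898] xlen 0.1228 ylen 0.1681 yaw x,y [6.1 5.5]
flange [ 0.4857 -0.2236] xlen 0.0695 ylen 0.0509 yaw x,y [6.8 7. ]
block top [ 0.4857 -0.2243] xlen 0.0298 ylen 0.0208 yaw x,y [4.9 3.1]
tray [ 0.468 -0.036] xlen 0.0546 ylen 0.0401 yaw x,y [5.8 5.9]
bail ends [ 0.46601683 -0.01886876] [ 0.46937937 -0.05398631] mid [ 0.46793119 -0.03659992]
bail ends [ 0.46604622 -0.01895369] [ 0.46938595 -0.05383306] mid [ 0.46793119 -0.03659992]
plate [0.5427 0.2738]
plate [0.4235 0.2706]
plate [0.4825 0.3326]
plate [0.4839 0.2121]
plate [0.4832 0.2722]
base corners [array([0.614, 0.173]), array([0.359, 0.192])]
```

Request:
send_rows(
  motion=[
    {"dp": [0.019,0.038,0.003],"rot": [0,0,-0.035],"grip": 0.0854},
    {"dp": [0.019,0.038,0.003],"rot": [0,0,-0.035],"grip": 0.0854},
    {"dp": [0.019,0.038,0],"rot": [0,0,-0.035],"grip": 0.0854},
    {"dp": [0.019,0.038,0],"rot": [0,0,-0.035],"grip": 0.0854},
    {"dp": [0.019,0.038,0],"rot": [0,0,-0.035],"grip": 0.0854},
    {"dp": [0.019,0.038,0],"rot": [0,0,-0.035],"grip": 0.0854},
    {"dp": [0.019,0.038,0],"rot": [0,0,-0.035],"grip": 0.0854},
    {"dp": [0.019,0.038,0],"rot": [0,0,-0.035],"grip": 0.0854},
    {"dp": [0.019,0.038,0],"rot": [0,0,-0.035],"grip": 0.0854},
    {"dp": [0.019,0.038,0],"rot": [0,0,-0.035],"grip": 0.0854},
    {"dp": [0,0,0],"rot": [0,0,0],"grip": 0.0854},
    {"dp": [0,0,0],"rot": [0,0,0],"grip": 0.0854},
  ],
)

```text
clock: 1.65
tcp_pos: [0.4869, -0.2127, 0.2337]
orientation: [-2.32, 2.118, 0.01]
contact_force: [0.5, 0.4, -0.9]
grip_width: 0.0854
```

```bash
cat > s.py <<'E'
from h import *
import sys
o=get_obs();R=Rn.from_rotvec(o['orientation']).as_matrix()
p=o['tcp_pos'];print('t',o['clock'],'tcp',p.round(4),'xaxis yaw',np.degrees(np.arctan2(R[1,0],R[0,0])).round(2),'z',R[:,2].round(4),'F',o['contact_force'].round(1),'w',round(o['grip_width'],4),'j',o['joints'].round(2))
if len(sys.argv)>3:print('to go',(np.array([float(a) for a in sys.argv[1:4]])-p).round(4))
E
python3 s.py .487 -.2234 .135
```

```text
t 1.65 tcp [ 0.4869 -0.2127  0.2337] xaxis yaw -84.78 z [-0.0042  0.0046 -1.    ] F [ 0.5  0.4 -0.9] w 0.0854 j [ 0.39  0.25 -0.11  1.89  0.03  1.02 -1.21]
to go [ 0.0001 -0.0107 -0.0987]
```

Request:
send_rows(
  motion=[
    {"dp": [0,-0.0107,0],"rot": [-0.0046,-0.0042,0.015],"grip": 0.0854},
    {"dp": [0,0,0],"rot": [0,0,0],"grip": 0.0854},
    {"dp": [0,0,-0.025],"rot": [0,0,0],"grip": 0.0854},
    {"dp": [0,0,-0.025],"rot": [0,0,0],"grip": 0.0854},
    {"dp": [0,0,-0.025],"rot": [0,0,0],"grip": 0.0854},
    {"dp": [0,0,-0.018],"rot": [0,0,0],"grip": 0.0854},
    {"dp": [0,0,0],"rot": [0,0,0],"grip": 0.0854},
  ],
)

```text
clock: 2.52
tcp_pos: [0.4841, -0.2317, 0.1386]
orientation: [2.324, -2.112, 0.004]
contact_force: [0.2, -0.4, 0.2]
grip_width: 0.0855
```

```bash
python3 s.py .487 -.2234 .137
```

```text
t 2.525 tcp [ 0.4841 -0.2317  0.1386] xaxis yaw -84.54 z [ 9.0e-04 -2.8e-03 -1.0e+00] F [ 0.2 -0.4  0.2] w 0.0855 j [ 0.41  0.37 -0.1   1.97  0.05  0.81 -1.19]
to go [ 0.0029  0.0083 -0.0016]
```

Request:
send_rows(
  motion=[
    {"dp": [0.0029,0.0083,0],"rot": [0,0,0.01],"grip": 0.0854},
    {"dp": [0,0,0],"rot": [0,0,0],"grip": 0.0854},
    {"dp": [0,0,0],"rot": [0,0,0],"grip": 0.0854},
  ],
)

```text
clock: 2.9
tcp_pos: [0.4883, -0.2239, 0.1408]
orientation: [2.335, -2.102, 0.009]
contact_force: [0.2, -0.4, 0.1]
grip_width: 0.0857
```

```bash
python3 s.py .487 -.2234 .137; python3 -c "
from h import *
save('side','pick',(200,220,340,330),5)"
```

```text
t 2.9 tcp [ 0.4883 -0.2239  0.1408] xaxis yaw -83.99 z [ 0.0041 -0.0039 -1.    ] F [ 0.2 -0.4  0.1] w 0.0857 j [ 0.4   0.36 -0.1   1.97  0.05  0.81 -1.2 ]
to go [-0.0013  0.0005 -0.0038]
```

View pics/pick.png

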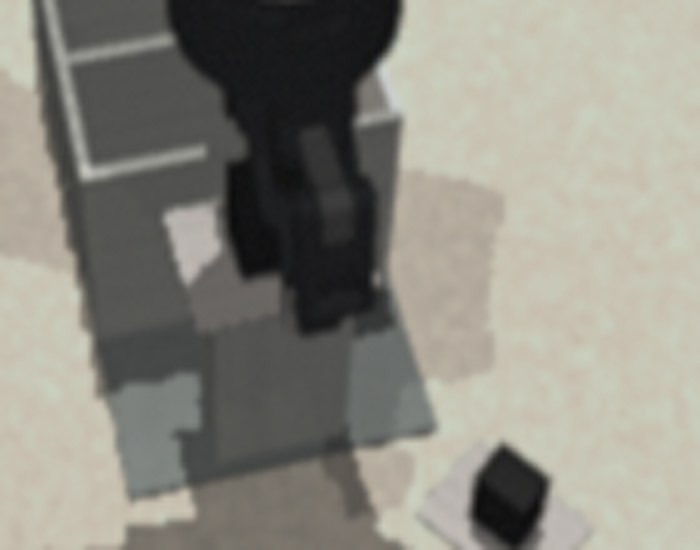

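Run:
```python
from h import *
f=dict(np.load('pics/pick.npz'))
c=np.array([.487,-.2234,.125]);a=np.radians(6);X=np.array([np.cos(a),np.sin(a),0]);Y=np.array([-np.sin(a),np.cos(a),0]);Z=np.array([0,0,1])
pp=lambda P:((proj(f,P)-[200,220]+.5)*5-.5).round()
for x in(-15,15):
  for z in(4,50):print('block',x,z,pp(c+X*x/1e3-Y*.012+Z*z/1e3))
for x in(-35,35):
  for y in(-26,26):print('flange',x,y,pp(c+X*x/1e3+Y*y/1e3+Z*.004))
t=np.array([.4883,-.2239,.1408])
for x in(-11,11):print('finger tip',x,pp(t+X*x/1e3-Y*.057+Z*.013),pp(t+X*x/1e3-Y*.043+Z*.013))
```

```text
block -15 4 [242. 284.]
block -15 50 [242. 215.]
block 15 4 [321. 267.]
block 15 50 [325. 198.]
flange -35 -26 [196. 329.]
flange -35 26 [167. 208.]
flange 35 -26 [384. 289.]
flange 35 26 [346. 171.]
finger tip -11 [287. 358.] [277. 322.]
finger tip 11 [350. 344.] [339. 309.]
```

The side crop shows the fingers straddling the block. The flange corners at (195,330) and (165,210) match the projection within a few pixels. Closing now.

Request:
send_rows(
  motion=[
    {"dp": [-0.001,0.0005,-0.003],"rot": [-0.003,0.003,0],"grip": 0.05},
    {"dp": [0,0,0],"rot": [0,0,0],"grip": 0.01},
    {"dp": [0,0,0],"rot": [0,0,0],"grip": 0.01},
    {"dp": [0,0,0],"rot": [0,0,0],"grip": 0.01},
    {"dp": [0,0,0],"rot": [0,0,0],"grip": 0.01},
    {"dp": [0,0,0],"rot": [0,0,0],"grip": 0.01},
  ],
  grip_force=90,
)

```text
clock: 3.7
tcp_pos: [0.4877, -0.2235, 0.1383]
orientation: [2.332, -2.099, 0.01]
contact_force: [0.3, -1.3, 1.3]
grip_width: 0.0232
```

```bash
python3 s.py .487 -.2234 .137
```

```text
t 3.7 tcp [ 0.4877 -0.2235  0.1383] xaxis yaw -83.99 z [ 0.0021 -0.0075 -1.    ] F [ 0.3 -1.3  1.3] w 0.0232 j [ 0.39  0.36 -0.1   1.97  0.06  0.8  -1.21]
to go [-0.0007  0.0001 -0.0013]
```

Request:
send_rows(
  motion=[
    {"dp": [0,0,0.01],"rot": [0,0,0],"grip": 0.01},
    {"dp": [0,0,0.02],"rot": [0,0,0],"grip": 0.01},
    {"dp": [0,0,0.02],"rot": [0,0,0],"grip": 0.01},
    {"dp": [0,0,0.02],"rot": [0,0,0],"grip": 0.01},
    {"dp": [0,0,0.02],"rot": [0,0,0],"grip": 0.01},
    {"dp": [0,0,0.02],"rot": [0,0,0],"grip": 0.01},
    {"dp": [0,0,0.02],"rot": [0,0,0],"grip": 0.01},
    {"dp": [0,0,0.015],"rot": [0,0,0],"grip": 0.01},
    {"dp": [0,0,0],"rot": [0,0,0],"grip": 0.01},
    {"dp": [0,0,0],"rot": [0,0,0],"grip": 0.01},
  ],
)

```text
clock: 4.95
tcp_pos: [0.4852, -0.2229, 0.29]
orientation: [2.331, -2.099, 0.007]
contact_force: [0.4, 0.3, -2.1]
grip_width: 0.0231
```

```bash
python3 s.py .443 -.038 .29; python3 -c "
from h import *
save('side','lift',(180,100,350,340),2.5)"
```

```text
t 4.95 tcp [ 0.4852 -0.2229  0.29  ] xaxis yaw -84.0 z [-4.0e-04 -6.8e-03 -1.0e+00] F [ 0.4  0.3 -2.1] w 0.0231 j [ 0.4   0.19 -0.1   1.82  0.03  1.13 -1.18]
to go [-0.0422  0.1849  0.    ]
```

View pics/lift.png

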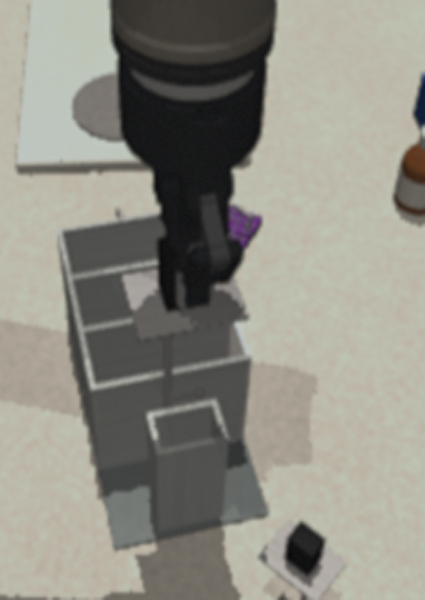

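Request:
send_rows(
  motion=[
    {"dp": [-0.003,0.012,0],"rot": [0,0,0],"grip": 0.01},
    {"dp": [-0.0055,0.023,0],"rot": [0,0,0],"grip": 0.01},
    {"dp": [-0.0055,0.023,0],"rot": [0,0,0],"grip": 0.01},
    {"dp": [-0.0055,0.023,0],"rot": [0,0,0],"grip": 0.01},
    {"dp": [-0.0055,0.023,0],"rot": [0,0,0],"grip": 0.01},
    {"dp": [-0.0055,0.023,0],"rot": [0,0,0],"grip": 0.01},
    {"dp": [-0.0055,0.023,0],"rot": [0,0,0],"grip": 0.01},
    {"dp": [-0.004,0.018,0],"rot": [0,0,0],"grip": 0.01},
    {"dp": [-0.002,0.01,0],"rot": [0,0,0],"grip": 0.01},
    {"dp": [0,0,0],"rot": [-0.006,0,0],"grip": 0.01},
    {"dp": [0,0,0],"rot": [0,0,0],"grip": 0.01},
  ],
)

```text
clock: 6.38
tcp_pos: [0.4357, -0.0328, 0.284]
orientation: [2.328, -2.086, -0.002]
contact_force: [0.1, 0.1, -0.8]
grip_width: 0.0232
```

```bash
python3 s.py .442 -.039 .29
python3 - <<'E'
from h import *
f=imaging.grab_frame('side');np.savez('pics/over.npz',**f);g=f['img'][:,:,::-1]
cv2.imwrite('pics/over.png',cv2.resize(g[90:240,180:310],None,fx=4,fy=4,interpolation=cv2.INTER_CUBIC))
o=get_obs();t=o['tcp_pos'];c=t-[0,0,.0135];a=np.radians(6);X=np.array([np.cos(a),np.sin(a),0]);Z=np.array([0,0,1])
for x,z in((-11,-5),(-11,-115),(12,-115),(12,-105)):print(x,z,(proj(f,c+X*x/1e3+Z*z/1e3)-[180,90])*4)
E
```

```text
t 6.375 tcp [ 0.4357 -0.0328  0.284 ] xaxis yaw -83.71 z [-0.0118 -0.0109 -0.9999] F [ 0.1  0.1 -0.8] w 0.0232 j [ 0.18  0.05 -0.27  2.    0.02  1.11 -1.55]
to go [ 0.0063 -0.0062  0.006 ]
-11 -5 [116.25232754 235.47376957]
-11 -115 [131.18056209 393.11307453]
12 -115 [174.17364428 385.77710654]
12 -105 [173.31341212 372.69326554]
```

View pics/over.png

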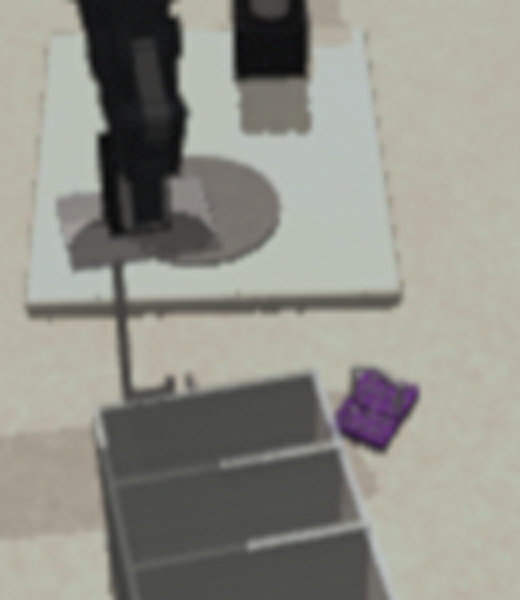

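The foot shows at (131,395) with the tip at (172,380), matching the prediction, so the picker is plumb in the grip. Next: correct the pose and descend.

Request:
send_rows(
  motion=[
    {"dp": [0.008,-0.006,0],"rot": [0.011,-0.012,-0.005],"grip": 0.01},
    {"dp": [0,0,0],"rot": [0,0,0],"grip": 0.01},
    {"dp": [0,0,0],"rot": [0,0,0],"grip": 0.01},
  ],
)

```text
clock: 6.8
tcp_pos: [0.4446, -0.041, 0.2839]
orientation: [-2.33, 2.106, -0.0]
contact_force: [0.1, -0.1, -0.7]
grip_width: 0.023
```

```bash
python3 s.py .444 -.039 .1535
```

```text
t 6.8 tcp [ 0.4446 -0.041   0.2839] xaxis yaw -84.22 z [ 0.001  0.001 -1.   ] F [ 0.1 -0.1 -0.7] w 0.023 j [ 0.2   0.06 -0.25  1.99  0.01  1.09 -1.53]
to go [-0.0006  0.002  -0.1304]
```

Request:
send_rows(
  motion=[
    {"dp": [0,0.002,-0.008],"rot": [0,0,0],"grip": 0.01},
    {"dp": [0,0,-0.015],"rot": [0,0,0],"grip": 0.01},
    {"dp": [0,0,-0.015],"rot": [0,0,0],"grip": 0.01},
    {"dp": [0,0,-0.015],"rot": [0,0,0],"grip": 0.01},
    {"dp": [0,0,-0.015],"rot": [0,0,0],"grip": 0.01},
    {"dp": [0,0,-0.012],"rot": [0,0,0],"grip": 0.01},
    {"dp": [0,0,0],"rot": [0,0,0],"grip": 0.01},
    {"dp": [0,0,0],"rot": [0,0,0],"grip": 0.01},
  ],
)

```text
clock: 7.8
tcp_pos: [0.4425, -0.0384, 0.1961]
orientation: [2.331, -2.104, -0.006]
contact_force: [0.5, 0.5, -0.3]
grip_width: 0.0227
```

```bash
python3 s.py .444 -.039 .1535
```

```text
t 7.8 tcp [ 0.4425 -0.0384  0.1961] xaxis yaw -84.15 z [-0.0037  0.0014 -1.    ] F [ 0.5  0.5 -0.3] w 0.0227 j [ 0.19  0.16 -0.26  2.1   0.05  0.89 -1.57]
to go [ 0.0015 -0.0006 -0.0426]
```

Request:
send_rows(
  motion=[
    {"dp": [0.0015,-0.0006,-0.008],"rot": [0,-0.003,0],"grip": 0.01},
    {"dp": [0,0,-0.012],"rot": [0,0,0],"grip": 0.01},
    {"dp": [0,0,-0.01],"rot": [0,0,0],"grip": 0.01},
    {"dp": [0,0,-0.008],"rot": [0,0,0],"grip": 0.01},
    {"dp": [0,0,0],"rot": [0,0,0],"grip": 0.01},
    {"dp": [0,0,0],"rot": [0,0,0],"grip": 0.01},
  ],
)

```text
clock: 8.55
tcp_pos: [0.4446, -0.0391, 0.156]
orientation: [-2.331, 2.104, 0.0]
contact_force: [-0.8, -0.2, -0.3]
grip_width: 0.023
```

```bash
python3 s.py .467 -.0365 .1535; python3 -c "
from h import *
save('top','hook',(245,165,345,260),6)"
```

```text
t 8.55 tcp [ 0.4446 -0.0391  0.156 ] xaxis yaw -84.16 z [ 9.0e-04  1.4e-03 -1.0e+00] F [-0.8 -0.2 -0.3] w 0.023 j [ 0.18  0.21 -0.26  2.14  0.07  0.79 -1.59]
to go [ 0.0224  0.0026 -0.0025]
```

View pics/hook.png

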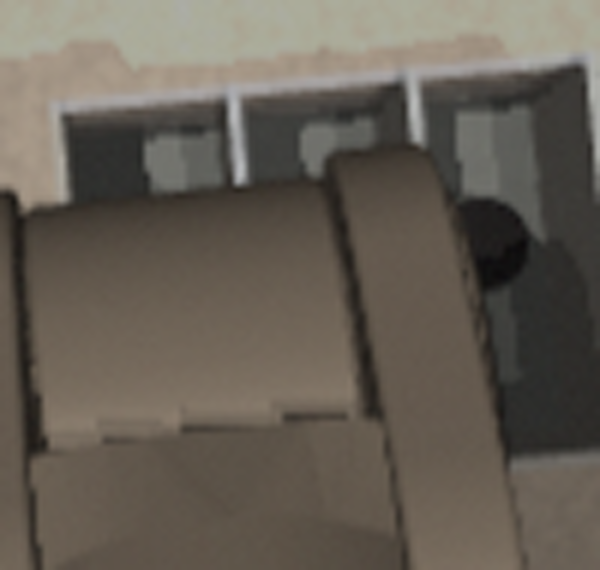

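The arm hides the bay from above, and there is no contact force. I'll slide the hook under the bail.

Request:
send_rows(
  motion=[
    {"dp": [0,0,-0.003],"rot": [0,0,0],"grip": 0.01},
    {"dp": [0.006,0.0006,0],"rot": [0,0,0],"grip": 0.01},
    {"dp": [0.006,0.0006,0],"rot": [0,0,0],"grip": 0.01},
    {"dp": [0.005,0.0005,0],"rot": [0,0,0],"grip": 0.01},
    {"dp": [0.003,0.0003,0],"rot": [0,0,0],"grip": 0.01},
    {"dp": [0,0,0],"rot": [0,0,0],"grip": 0.01},
  ],
)

```text
clock: 9.35
tcp_pos: [0.4672, -0.0368, 0.1536]
orientation: [-2.33, 2.103, -0.002]
contact_force: [-0.4, 0.1, -0.6]
grip_width: 0.0229
```

```bash
python3 s.py .4675 -.0365 .1535
```

```text
t 9.35 tcp [ 0.4672 -0.0368  0.1536] xaxis yaw -84.16 z [ 0.0031  0.0014 -1.    ] F [-0.4  0.1 -0.6] w 0.0229 j [ 0.17  0.25 -0.25  2.1   0.09  0.8  -1.61]
to go [ 0.0003  0.0003 -0.0001]
```

Request:
send_rows(
  motion=[
    {"dp": [0,0,0.006],"rot": [0,0,0],"grip": 0.01},
    {"dp": [0,0,0.008],"rot": [0,0,0],"grip": 0.01},
    {"dp": [0,0,0.008],"rot": [0,0,0],"grip": 0.01},
    {"dp": [0,0,0.008],"rot": [0,0,0],"grip": 0.01},
    {"dp": [0,0,0],"rot": [0,0,0],"grip": 0.01},
    {"dp": [0,0,0],"rot": [0,0,0],"grip": 0.01},
  ],
)

```text
clock: 10.1
tcp_pos: [0.4664, -0.037, 0.186]
orientation: [-2.33, 2.104, -0.002]
contact_force: [0.1, -0.1, -2.6]
grip_width: 0.023
```

```bash
python3 s.py .4675 -.0365 .335
```

```text
t 10.1 tcp [ 0.4664 -0.037   0.186 ] xaxis yaw -84.17 z [ 0.0029  0.0011 -1.    ] F [ 0.1 -0.1 -2.6] w 0.023 j [ 0.17  0.2  -0.26  2.07  0.07  0.87 -1.59]
to go [0.0011 0.0005 0.149 ]
```

The force rose by 2 N, so the tray hangs. I'll lift on.

Request:
send_rows(
  motion=[
    {"dp": [0,0,0.006],"rot": [0,0,0],"grip": 0.01},
    {"dp": [0,0,0.011],"rot": [0,0,0],"grip": 0.01},
    {"dp": [0,0,0.011],"rot": [0,0,0],"grip": 0.01},
    {"dp": [0,0,0.011],"rot": [0,0,0],"grip": 0.01},
    {"dp": [0,0,0.011],"rot": [0,0,0],"grip": 0.01},
    {"dp": [0,0,0.011],"rot": [0,0,0],"grip": 0.01},
    {"dp": [0,0,0.011],"rot": [0,0,0],"grip": 0.01},
    {"dp": [0,0,0.011],"rot": [0,0,0],"grip": 0.01},
    {"dp": [0,0,0.011],"rot": [0,0,0],"grip": 0.01},
    {"dp": [0,0,0.011],"rot": [0,0,0],"grip": 0.01},
    {"dp": [0,0,0.011],"rot": [0,0,0],"grip": 0.01},
    {"dp": [0,0,0.011],"rot": [0,0,0],"grip": 0.01},
    {"dp": [0,0,0.006],"rot": [0,0,0],"grip": 0.01},
    {"dp": [0,0,0],"rot": [0,0,0],"grip": 0.01},
    {"dp": [0,0,0],"rot": [0,0,0],"grip": 0.01},
  ],
)

```text
clock: 11.98
tcp_pos: [0.4659, -0.0369, 0.3284]
orientation: [-2.33, 2.104, -0.002]
contact_force: [-0.0, -0.7, -2.4]
grip_width: 0.0231
```

```bash
python3 s.py .483 .272 .338; python3 -c "
from h import *
save('side','hang',(160,30,330,240),2.8)"
```

```text
t 11.975 tcp [ 0.4659 -0.0369  0.3284] xaxis yaw -84.16 z [ 0.0025  0.0012 -1.    ] F [-0.  -0.7 -2.4] w 0.0231 j [ 0.19  0.06 -0.25  1.89  0.01  1.2  -1.54]
to go [0.0171 0.3089 0.0096]
```

View pics/hang.png

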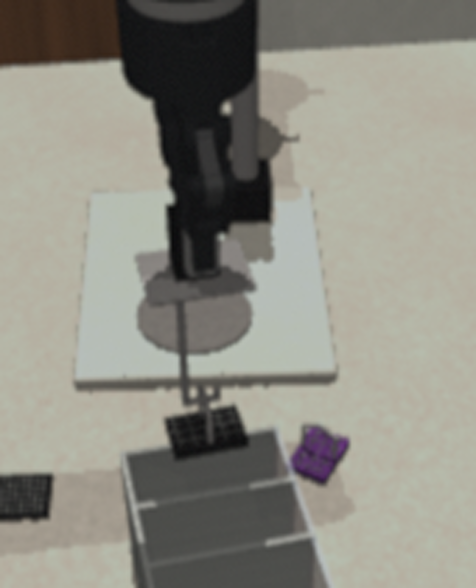

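The tray hangs level on the hook at (205,430) in the crop, clear of the rim. I'll carry it to the plate with ramped speed.

Request:
send_rows(
  motion=[
    {"dp": [0,0.005,0.0],"rot": [0,0,0],"grip": 0.01},
    {"dp": [0.001,0.01,0],"rot": [0,0,0],"grip": 0.01},
    {"dp": [0.001,0.015,0],"rot": [0,0,0],"grip": 0.01},
    {"dp": [0.001,0.019,0],"rot": [0,0,0],"grip": 0.01},
    {"dp": [0.001,0.022,0],"rot": [0,0,0],"grip": 0.01},
    {"dp": [0.001,0.022,0],"rot": [0,0,0],"grip": 0.01},
    {"dp": [0.001,0.022,0],"rot": [0,0,0],"grip": 0.01},
    {"dp": [0.001,0.022,0],"rot": [0,0,0],"grip": 0.01},
    {"dp": [0.001,0.022,0],"rot": [0,0,0],"grip": 0.01},
    {"dp": [0.001,0.022,0],"rot": [0,0,0],"grip": 0.01},
    {"dp": [0.001,0.022,0],"rot": [0,0,0],"grip": 0.01},
    {"dp": [0.001,0.022,0],"rot": [0,0,0],"grip": 0.01},
    {"dp": [0.001,0.019,0],"rot": [0,0,0],"grip": 0.01},
    {"dp": [0.001,0.016,0],"rot": [0,0,0],"grip": 0.01},
    {"dp": [0.001,0.012,0],"rot": [0,0,0],"grip": 0.01},
    {"dp": [0.001,0.008,0],"rot": [0,0,0],"grip": 0.01},
    {"dp": [0,0.004,0],"rot": [0,0,0],"grip": 0.01},
    {"dp": [0,0,0],"rot": [0,0,0],"grip": 0.01},
    {"dp": [0,0,0],"rot": [0,0,0],"grip": 0.01},
  ],
)

```text
clock: 14.4
tcp_pos: [0.4766, 0.2717, 0.327]
orientation: [-2.341, 2.091, 0.006]
contact_force: [0.3, 0.5, -2.2]
grip_width: 0.0231
```

```bash
python3 s.py .483 .272 .2
```

```text
t 14.4 tcp [0.4766 0.2717 0.327 ] xaxis yaw -83.55 z [-9.0e-04  4.8e-03 -1.0e+00] F [ 0.3  0.5 -2.2] w 0.0231 j [-0.21  0.23 -0.5   1.71  0.11  1.23 -2.19]
to go [ 0.0064  0.0003 -0.127 ]
```

Request:
send_rows(
  motion=[
    {"dp": [0.006,0,-0.006],"rot": [-0.005,0,-0.01],"grip": 0.01},
    {"dp": [0,0,-0.012],"rot": [0,0,0],"grip": 0.01},
    {"dp": [0,0,-0.015],"rot": [0,0,0],"grip": 0.01},
    {"dp": [0,0,-0.015],"rot": [0,0,0],"grip": 0.01},
    {"dp": [0,0,-0.015],"rot": [0,0,0],"grip": 0.01},
    {"dp": [0,0,-0.015],"rot": [0,0,0],"grip": 0.01},
    {"dp": [0,0,-0.015],"rot": [0,0,0],"grip": 0.01},
    {"dp": [0,0,-0.012],"rot": [0,0,0],"grip": 0.01},
    {"dp": [0,0,-0.006],"rot": [0,0,0],"grip": 0.01},
    {"dp": [0,0,0],"rot": [0,0,0],"grip": 0.01},
    {"dp": [0,0,0],"rot": [0,0,0],"grip": 0.01},
  ],
)

```text
clock: 15.78
tcp_pos: [0.4828, 0.2702, 0.2071]
orientation: [2.328, -2.106, -0.001]
contact_force: [0.8, -0.6, -3.3]
grip_width: 0.0231
```

```bash
python3 s.py .483 .272 .188
```

```text
t 15.775 tcp [0.4828 0.2702 0.2071] xaxis yaw -84.27 z [-0.0024 -0.0018 -1.    ] F [ 0.8 -0.6 -3.3] w 0.0231 j [-0.24  0.35 -0.48  1.85  0.19  1.   -2.26]
to go [ 0.0002  0.0018 -0.0191]
```

Request:
send_rows(
  motion=[
    {"dp": [0,0.001,-0.005],"rot": [0,0,0],"grip": 0.01},
    {"dp": [0,0,-0.005],"rot": [0,0,0],"grip": 0.01},
    {"dp": [0,0,-0.003],"rot": [0,0,0],"grip": 0.01},
    {"dp": [0,0,-0.003],"rot": [0,0,0],"grip": 0.01},
    {"dp": [0,0,-0.003],"rot": [0,0,0],"grip": 0.01},
    {"dp": [0,0,-0.003],"rot": [0,0,0],"grip": 0.01},
    {"dp": [0,0,-0.004],"rot": [0,0,0],"grip": 0.01},
    {"dp": [0,0,-0.004],"rot": [0,0,0],"grip": 0.01},
    {"dp": [0,0,-0.003],"rot": [0,0,0],"grip": 0.01},
    {"dp": [0,0,0],"rot": [0,0,0],"grip": 0.01},
    {"dp": [0,0,0],"rot": [0,0,0],"grip": 0.01},
  ],
)

```text
clock: 17.15
tcp_pos: [0.4838, 0.272, 0.1733]
orientation: [-2.33, 2.108, -0.001]
contact_force: [-0.5, 0.5, -0.9]
grip_width: 0.0228
```

```bash
python3 s.py .483 .272 .1695; python3 -c "
from h import *
save('side','set',(170,60,300,180),5)"
```

```text
t 17.15 tcp [0.4838 0.272  0.1733] xaxis yaw -84.28 z [ 3.e-04 -2.e-04 -1.e+00] F [-0.5  0.5 -0.9] w 0.0228 j [-0.25  0.39 -0.47  1.88  0.21  0.93 -2.29]
to go [-0.0008 -0.     -0.0038]
```

View pics/set.png

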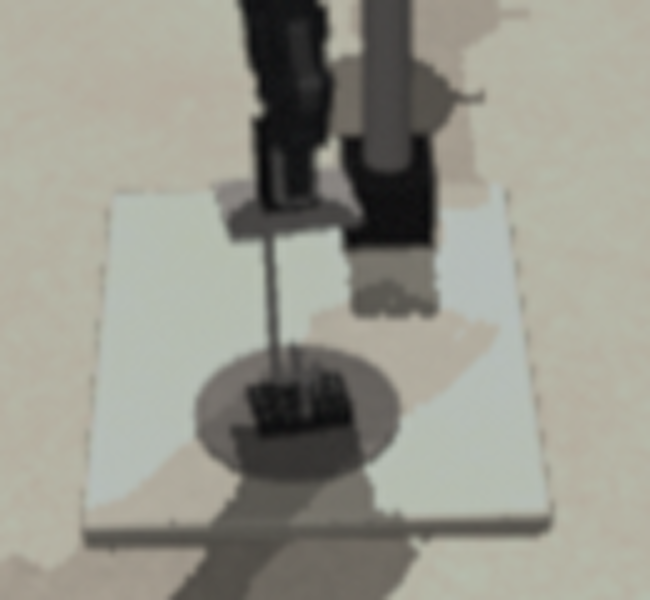

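The tray stands on the plate, centred at about (300,405) in the crop, and the load is off. I'll lower a touch, slide back and lift out.

Request:
send_rows(
  motion=[
    {"dp": [0,0,-0.0035],"rot": [0,0,0],"grip": 0.01},
    {"dp": [0,0,0],"rot": [0,0,0],"grip": 0.01},
    {"dp": [-0.005,-0.0005,0],"rot": [0,0,0],"grip": 0.01},
    {"dp": [-0.006,-0.0006,0],"rot": [0,0,0],"grip": 0.01},
    {"dp": [-0.006,-0.0006,0],"rot": [0,0,0],"grip": 0.01},
    {"dp": [-0.006,-0.0006,0],"rot": [0,0,0],"grip": 0.01},
    {"dp": [-0.004,-0.0004,0],"rot": [0,0,0],"grip": 0.01},
    {"dp": [0,0,0],"rot": [0,0,0],"grip": 0.01},
  ],
)

```text
clock: 18.2
tcp_pos: [0.4544, 0.2692, 0.1699]
orientation: [-2.33, 2.107, -0.001]
contact_force: [1.0, -0.2, -1.8]
grip_width: 0.0231
```

```bash
python3 s.py .457 .269 .1695
```

```text
t 18.2 tcp [0.4544 0.2692 0.1699] xaxis yaw -84.24 z [ 7.e-04 -1.e-04 -1.e+00] F [ 1.  -0.2 -1.8] w 0.0231 j [-0.26  0.35 -0.48  1.94  0.2   0.9  -2.31]
to go [ 0.0026 -0.0002 -0.0004]
```

Request:
send_rows(
  motion=[
    {"dp": [0,0,0.005],"rot": [0,0,0],"grip": 0.01},
    {"dp": [0,0,0.008],"rot": [0,0,0],"grip": 0.01},
    {"dp": [0,0,0.01],"rot": [0,0,0],"grip": 0.01},
    {"dp": [0,0,0.015],"rot": [0,0,0],"grip": 0.01},
    {"dp": [0,0,0.02],"rot": [0,0,0],"grip": 0.01},
    {"dp": [0,0,0.02],"rot": [0,0,0],"grip": 0.01},
    {"dp": [0,0,0.02],"rot": [0,0,0],"grip": 0.01},
    {"dp": [0,0,0.02],"rot": [0,0,0],"grip": 0.01},
    {"dp": [0,0,0.01],"rot": [0,0,0],"grip": 0.01},
    {"dp": [0,0,0],"rot": [0,0,0],"grip": 0.01},
  ],
)

```text
clock: 19.45
tcp_pos: [0.4555, 0.27, 0.3093]
orientation: [-2.325, 2.103, -0.004]
contact_force: [-0.3, -0.1, -1.0]
grip_width: 0.0229
```

```bash
python3 s.py .487 -.223 .29; python3 -c "
from h import *
save('side','free',(170,60,300,180),5)"
```

```text
t 19.45 tcp [0.4555 0.27   0.3093] xaxis yaw -84.25 z [ 0.0058  0.0031 -1.    ] F [-0.3 -0.1 -1. ] w 0.0229 j [-0.22  0.2  -0.5   1.78  0.11  1.18 -2.22]
to go [ 0.0315 -0.493  -0.0193]
```

View pics/free.png

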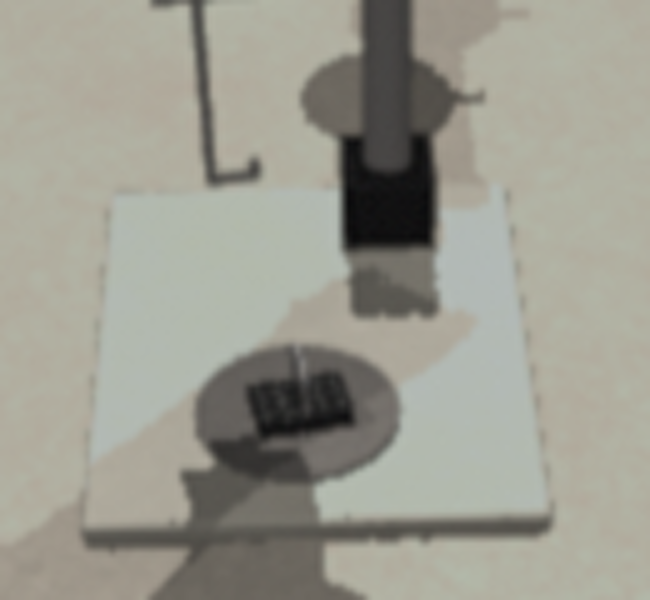

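The tray stands free and flat, centred on the plate, and the hook is clear above. I'll return to the socket.

Request:
send_rows(
  motion=[
    {"dp": [0.001,-0.012,0],"rot": [0,0,0],"grip": 0.01},
    {"dp": [0.002,-0.022,0],"rot": [0,0,0],"grip": 0.01},
    {"dp": [0.002,-0.03,0],"rot": [0,0,0],"grip": 0.01},
    {"dp": [0.002,-0.03,0],"rot": [0,0,0],"grip": 0.01},
    {"dp": [0.002,-0.03,0],"rot": [0,0,0],"grip": 0.01},
    {"dp": [0.002,-0.03,0],"rot": [0,0,0],"grip": 0.01},
    {"dp": [0.002,-0.03,0],"rot": [0,0,0],"grip": 0.01},
    {"dp": [0.002,-0.03,0],"rot": [0,0,0],"grip": 0.01},
    {"dp": [0.002,-0.03,0],"rot": [0,0,0],"grip": 0.01},
    {"dp": [0.002,-0.03,0],"rot": [0,0,0],"grip": 0.01},
    {"dp": [0.002,-0.03,0],"rot": [0,0,0],"grip": 0.01},
    {"dp": [0.002,-0.03,0],"rot": [0,0,0],"grip": 0.01},
    {"dp": [0.002,-0.03,0],"rot": [0,0,0],"grip": 0.01},
    {"dp": [0.002,-0.03,0],"rot": [0,0,0],"grip": 0.01},
    {"dp": [0.002,-0.03,0],"rot": [0,0,0],"grip": 0.01},
    {"dp": [0.002,-0.03,0],"rot": [0,0,0],"grip": 0.01},
    {"dp": [0.001,-0.02,0],"rot": [0,0,0],"grip": 0.01},
    {"dp": [0,-0.01,0],"rot": [0,0,0],"grip": 0.01},
    {"dp": [0,0,0],"rot": [0,0,0],"grip": 0.01},
    {"dp": [0,0,0],"rot": [0,0,0],"grip": 0.01},
  ],
)

```text
clock: 22.0
tcp_pos: [0.4717, -0.2446, 0.2928]
orientation: [2.306, -2.108, -0.03]
contact_force: [-1.2, 0.1, -1.3]
grip_width: 0.0229
```

```bash
python3 s.py .487 -.223 .29
```

```text
t 22.0 tcp [ 0.4717 -0.2446  0.2928] xaxis yaw -84.86 z [-2.540e-02  3.000e-04 -9.997e-01] F [-1.2  0.1 -1.3] w 0.0229 j [ 0.43  0.2  -0.09  1.8   0.03  1.16 -1.15]
to go [ 0.0153  0.0216 -0.0028]
```

Request:
send_rows(
  motion=[
    {"dp": [0.014,0.02,0],"rot": [0,-0.025,0.014],"grip": 0.01},
    {"dp": [0,0,0],"rot": [0,0,0],"grip": 0.01},
    {"dp": [0,0,0],"rot": [0,0,0],"grip": 0.01},
  ],
)

```text
clock: 22.38
tcp_pos: [0.4873, -0.2202, 0.2929]
orientation: [-2.338, 2.095, -0.001]
contact_force: [0.1, -0.7, -1.5]
grip_width: 0.0229
```

```bash
python3 s.py .4875 -.2234 .27
```

```text
t 22.375 tcp [ 0.4873 -0.2202  0.2929] xaxis yaw -83.73 z [ 0.0019  0.0012 -1.    ] F [ 0.1 -0.7 -1.5] w 0.0229 j [ 0.41  0.19 -0.11  1.81  0.02  1.14 -1.18]
to go [ 0.0002 -0.0032 -0.0229]
```

Request:
send_rows(
  motion=[
    {"dp": [0,-0.003,-0.008],"rot": [0,0,-0.004],"grip": 0.01},
    {"dp": [0,0,-0.01],"rot": [0,0,0],"grip": 0.01},
    {"dp": [0,0,-0.003],"rot": [0,0,0],"grip": 0.01},
    {"dp": [0,0,0],"rot": [0,0,0],"grip": 0.01},
  ],
)

```text
clock: 22.88
tcp_pos: [0.4867, -0.2235, 0.2698]
orientation: [-2.333, 2.101, 0.001]
contact_force: [-0.8, 0.1, -1.1]
grip_width: 0.0232
```

```bash
python3 s.py .4875 -.2234 .27
python3 - <<'E'
from h import *
save('side','sock',(200,160,320,310),4)
E
```

```text
t 22.875 tcp [ 0.4867 -0.2235  0.2698] xaxis yaw -84.01 z [ 7.0e-04  1.3e-03 -1.0e+00] F [-0.8  0.1 -1.1] w 0.0232 j [ 0.41  0.22 -0.11  1.84  0.03  1.09 -1.18]
to go [0.0008 0.0001 0.0002]
```

View pics/sock.png

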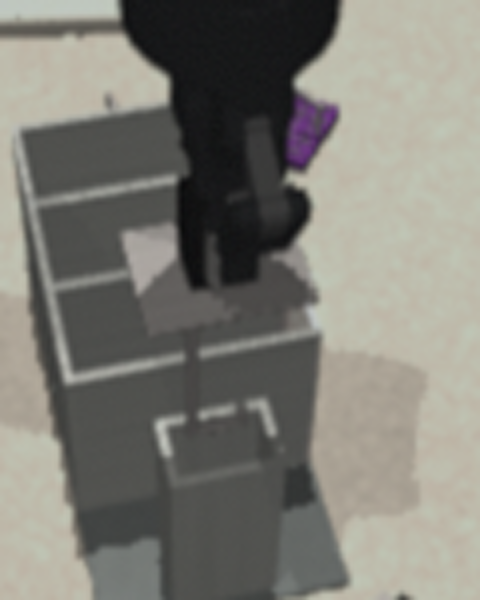

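The rod comes down to about (192,425), inside the socket mouth (163–275, 405–475). I'll lower it.

Request:
send_rows(
  motion=[
    {"dp": [0.0005,0,-0.008],"rot": [0,0,0],"grip": 0.01},
    {"dp": [0,0,-0.01],"rot": [0,0,0],"grip": 0.01},
    {"dp": [0,0,-0.01],"rot": [0,0,0],"grip": 0.01},
    {"dp": [0,0,-0.012],"rot": [0,0,0],"grip": 0.01},
    {"dp": [0,0,-0.012],"rot": [0,0,0],"grip": 0.01},
    {"dp": [0,0,-0.01],"rot": [0,0,0],"grip": 0.01},
    {"dp": [0,0,0],"rot": [0,0,0],"grip": 0.01},
  ],
)

```text
clock: 23.8
tcp_pos: [0.4868, -0.2234, 0.203]
orientation: [-2.334, 2.102, 0.002]
contact_force: [0.1, 0.1, -0.9]
grip_width: 0.0228
```

```bash
python3 s.py .4875 -.2234 .1385
```

```text
t 23.8 tcp [ 0.4868 -0.2234  0.203 ] xaxis yaw -84.01 z [-1.0e-04  1.7e-03 -1.0e+00] F [ 0.1  0.1 -0.9] w 0.0228 j [ 0.41  0.28 -0.11  1.91  0.04  0.95 -1.19]
to go [ 0.0007 -0.     -0.0645]
```

Request:
send_rows(
  motion=[
    {"dp": [0.0005,0,-0.01],"rot": [0,0,0],"grip": 0.01},
    {"dp": [0,0,-0.012],"rot": [0,0,0],"grip": 0.01},
    {"dp": [0,0,-0.012],"rot": [0,0,0],"grip": 0.01},
    {"dp": [0,0,-0.01],"rot": [0,0,0],"grip": 0.01},
    {"dp": [0,0,-0.006],"rot": [0,0,0],"grip": 0.01},
    {"dp": [0,0,-0.003],"rot": [0,0,0],"grip": 0.01},
    {"dp": [0,0,-0.002],"rot": [0,0,0],"grip": 0.01},
    {"dp": [0,0,0],"rot": [0,0,0],"grip": 0.01},
    {"dp": [0,0,0],"rot": [0,0,0],"grip": 0.01},
  ],
)

```text
clock: 24.92
tcp_pos: [0.4882, -0.2237, 0.145]
orientation: [-2.333, 2.101, -0.001]
contact_force: [0.5, 0.5, -0.5]
grip_width: 0.0235
```

```bash
python3 s.py .4875 -.2234 .1385
```

```text
t 24.925 tcp [ 0.4882 -0.2237  0.145 ] xaxis yaw -84.02 z [ 0.0019  0.001  -1.    ] F [ 0.5  0.5 -0.5] w 0.0235 j [ 0.4   0.36 -0.11  1.96  0.05  0.82 -1.2 ]
to go [-0.0007  0.0003 -0.0065]
```

Request:
send_rows(
  motion=[
    {"dp": [0,0,-0.003],"rot": [0,0,0],"grip": 0.01},
    {"dp": [0,0,-0.002],"rot": [0,0,0],"grip": 0.01},
    {"dp": [0,0,-0.002],"rot": [0,0,0],"grip": 0.01},
    {"dp": [0,0,0],"rot": [0,0,0],"grip": 0.01},
    {"dp": [0,0,0],"rot": [0,0,0],"grip": 0.01},
  ],
)

```text
clock: 25.55
tcp_pos: [0.4886, -0.2239, 0.1383]
orientation: [-2.333, 2.101, -0.003]
contact_force: [0.5, 0.3, 0.9]
grip_width: 0.023
```

```bash
python3 s.py .4875 -.2234 .1385
```

```text
t 25.55 tcp [ 0.4886 -0.2239  0.1383] xaxis yaw -84.02 z [ 2.9e-03  6.0e-04 -1.0e+00] F [0.5 0.3 0.9] w 0.023 j [ 0.4   0.37 -0.11  1.97  0.05  0.81 -1.2 ]
to go [-0.0011  0.0005  0.0002]
```

Flange on the rim (force +0.9 N, same height as at the grasp). Release and rise.

Request:
send_rows(
  motion=[
    {"dp": [0,0,0],"rot": [0,0,0],"grip": 0.035},
    {"dp": [0,0,0],"rot": [0,0,0],"grip": 0.06},
    {"dp": [0,0,0],"rot": [0,0,0],"grip": 0.0854},
    {"dp": [0,0,0],"rot": [0,0,0],"grip": 0.0854},
    {"dp": [0,0,0],"rot": [0,0,0],"grip": 0.0854},
    {"dp": [0,0,0],"rot": [0,0,0],"grip": 0.0854},
    {"dp": [0,0,0.01],"rot": [0,0,0],"grip": 0.0854},
    {"dp": [0,0,0.025],"rot": [0,0,0],"grip": 0.0854},
    {"dp": [0,0,0.03],"rot": [0,0,0],"grip": 0.0854},
    {"dp": [0,0,0.03],"rot": [0,0,0],"grip": 0.0854},
    {"dp": [0,0,0.03],"rot": [0,0,0],"grip": 0.0854},
    {"dp": [-0.02,-0.04,0.01],"rot": [0,0,0],"grip": 0.0854},
    {"dp": [-0.02,-0.05,0],"rot": [0,0,0],"grip": 0.0854},
    {"dp": [-0.02,-0.05,0],"rot": [0,0,0],"grip": 0.0854},
    {"dp": [-0.02,-0.05,0],"rot": [0,0,0],"grip": 0.0854},
    {"dp": [-0.02,-0.04,0],"rot": [0,0,0],"grip": 0.0854},
    {"dp": [0,0,0],"rot": [0,0,0],"grip": 0.0854},
    {"dp": [0,0,0],"rot": [0,0,0],"grip": 0.0854},
  ],
)

```text
clock: 27.8
tcp_pos: [0.386, -0.4591, 0.2873]
orientation: [-2.335, 2.094, -0.018]
contact_force: [0.2, 0.0, 0.2]
grip_width: 0.0853
```

```bash
python3 s.py; python3 -c "
from h import *
save('top','end',(80,150,410,270),2.4)"
```

```text
t 27.8 tcp [ 0.386  -0.4591  0.2873] xaxis yaw -83.75 z [ 0.0121 -0.0041 -0.9999] F [0.2 0.  0.2] w 0.0853 j [ 0.74  0.3   0.04  1.69 -0.02  1.14 -0.68]
```

The picture limit is used up, so I'll check numerically on the saved frame.

Run:
```python
from h import *
a=dict(np.load('pics/rack1.npz'));f=dict(np.load('pics/end.npz'))
g=[cv2.cvtColor(x['img'],cv2.COLOR_RGB2GRAY) for x in(a,f)]
print('picker shift px',cv2.phaseCorrelate(*[np.float32(x[178:232,355:396]) for x in g]), 'absdiff',cv2.absdiff(*[x[178:232,355:396] for x in g]).mean())
x0,y0,x1,y1=102,177,158,233
m=(g[1][y0:y1,x0:x1]<55).astype(np.uint8)
v,u=np.nonzero(m);r=cv2.minAreaRect(np.c_[u,v].astype(np.float32))
c=atz(f,u.mean()+x0,v.mean()+y0,.03);print('dark px',m.sum(),'centre',c.round(4),'rect mm',np.array(r[1])*.9/426*1e3,'off plate mm',(np.hypot(*(c[:2]-[.4832,.2722]))*1e3).round(1))
```

```text
picker shift px ((0.7919406306170735, -0.7401111296202245), 0.9491879302287789) absdiff 7.232610659439928
dark px 404 centre [0.4849 0.2666 0.03  ] rect mm [54.92982327 42.1290626 ] off plate mm 5.8
```

```bash
python3 -c "
from bench import hand_in; print(hand_in())"
```

```text
the job is handed in; nothing more can be done
None
```

I hooked the tray by its bail, lifted it level out of its bay and set it on the stage plate. Then I unhooked the picker, put it back in its socket, and handed the job in at about 28 s of the 59 s allowed.

Last checks:
- **Tray:** In the final top frame its centre measured about 6 mm from the plate's centre, with an outline of about 55 x 42 mm, which fits a tray standing flat. A side picture after unhooking showed it standing flat and free of the hook.
- **Picker:** It sits within about 1 px per axis (roughly 2 mm) of where it started in the socket. At release the tool was at the same height as when I gripped it, so the flange should be on the rim. I didn't measure its tilt after release.
- **Arm:** The gripper is open, with the tool about 25 cm from the socket and contact forces near zero.

The viewer's 12-picture limit was used up before the last frame, so I checked the final state with image code only and didn't look at it. No check failed or disagreed. The view of the bay was blocked while I hooked the bail, so there I relied on the measured position and on the 2 N rise in load when the tray lifted.

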